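# Press the caliper and the clamping fork into the foam kit tray

## Task

Put the caliper and the black clamping fork into their matching cutouts in the foam of the kit tray, right way up, and press each one down firmly until it is fully home on the bottom of its cutout. Leave the other things on the table where they are, and let go of everything at the end.

Things in the scene. Friction and masses are not known exactly. Their poses are not given: they have to be found in the camera images.
- tray: Kit tray fixed on the table, 170 x 229 mm, 35 mm high on four 10 mm feet: grey shell, charcoal foam (top 34 mm above the table) with two cutouts that show blue, each 3 mm wider all round than its part. Origin: its centre, on the table; x along the 170 mm side, pointing roughly to the robot; y along the 229 mm side; z up. Both parts, when seated, have their axes parallel to the tray's, in the same directions.
- caliper_home (a point): Where point caliper_body lies when the caliper is fully home (29 mm above the table); axes as the tray's. Cutout 11 mm deep; the body's top ends 1 mm proud of the foam. A finger recess on either side of the body (its x sides), floor 18 mm above the table, 38 mm wide, reaching 32 mm out from the cutout's edge: open the fingers only part way down there.
- fork_home (a point): Where point fork_waist lies when the fork is fully home (30.5 mm above the table); axes as the tray's. Cutout 8 mm deep, with a 3 mm foam tongue between the tines; the fork's flat top ends 1 mm proud of the foam. A finger recess on either side of the waist (its y sides), floor 18 mm above the table, 36 mm wide, reaching 31 mm out from the cutout's edge.
- caliper_body (a point): Digital caliper lying flat, 210 mm long (its y), 71 mm wide, 0.17 kg. Point: middle of the grip place on its black display body, half-way up (6 mm). The body is 34 mm wide in x (17 either side), 12 mm thick, from 35 mm to -y to 39 mm to +y of the point. The jaw end lies 54 mm to +y, the jaws stick out to -x, the thin scale bar ends 156 mm to -y. z up.
- fork_waist (a point): Black clamping fork lying flat, 75 mm long (its x), 9 mm thick (a screw head on the wide end rises to 15 mm), 0.06 kg. Point: middle of its waist, half-way up (4.5 mm), 22 mm wide in y with straight sides: grip or press it here. The two tines end 34 mm to -x of it; the 34 mm wide head begins 19 mm to +x and ends 42 mm to +x. z up.
- caliper_bed (a joint): Light blue foam bed under the caliper's body in its cutout, m: 0 = as it starts, holding the caliper 4 mm too high; 0.004 = fully down, caliper home. It bears the part's weight, yields to a steady push of about 6 N, stays where it was pushed, and then the part stops hard on the floor.
- fork_bed (a joint): The same light blue bed in the fork's cutout, m: 0 = as it starts, holding the fork 4 mm too high; 0.004 = fully down, fork home; yields to a steady push of about 6 N and stays down.
- wash_bottle: white plastic wash bottle with a red cap, 60 mm across, 136 mm tall; a bystander; origin at the centre of its underside
- blower: blue rubber dust blower standing upright, 62 mm across, 133 mm tall; a bystander; origin at the centre of its underside
- lens_box: small white lens box, 47 x 45 x 19 mm, a bystander; origin at the centre of its underside

How it is judged:
At the end, for the whole second after the job is handed in: Caliper and fork both lie home in their cutouts: each one's named point within 6 mm sideways of its home point and no more than 1.5 mm above (3 mm below) it, lengthwise axis within 0.08 rad of the tray's, tilted less than 0.04 rad (horizontal distance between caliper_body and caliper_home below 0.006 m and z of caliper_body in the frame of caliper_home between -0.003 and 0.0015 m and angle between the y axis of each of caliper_body, fork_waist and the y axis of tray, either way round below 0.08 rad and angle between each of caliper_body, fork_waist's own z axis and vertical below 0.04 rad and horizontal distance between fork_waist and fork_home below 0.006 m and z of fork_waist in the frame of fork_home between -0.003 and 0.0015 m); the robot touches nothing.
It fails at once if a bystander (wash bottle, blower or lens box) is moved by more than 30 mm (distance of any of wash_bottle, blower, lens_box from where it was at the start of the episode above 0.03 m).
It also fails if it takes over 58 s, if anything falls off the work surface, if the arm or the gripper's body presses on something with over 40 N, if the wrist force passes 120 N, or if a joint passes its speed limit or range.

## Robot

A 6-joint arm with a two-finger parallel gripper is mounted at the origin on a cart in front of the work surface, level with it; the furniture and walls round the work are solid. World frame = base frame: x ahead of the robot, y to its left, z up, the work surface at z = 0. Lengths are in m, angles in rad, forces in N, time in s.
With the tool pointing down it reaches from about 0.275 to 0.975 m from the base axis. Payload 8.4 kg.
Tool frame: the origin (TCP) lies between the finger pads; the fingertips stand 11 mm ahead of it and the grasp point (between the pads) lies 8 mm behind it; z points along the fingers, y is the line along which they close (so a half turn about z gives the same grasp; the last joint's range is limited). The gripper opens to 92 mm and grips with 3 to 60 N. Pads are 20 mm wide; open, the fingers measure 128 mm over their backs; the gripper's body (75 mm by 189 mm) begins 69 mm behind the grasp point.
Start: joints at [1.278, 0.353, 1.633, -0, 1.155, -0.002], TCP at [0.179, 0.599, 0.226] pointing down, gripper open.
Joint ranges: [-2.63, 2.63], [-0.92, 2.1], [0.06, 2.66], [-1.3, 4.44], [0, 2.69], [-3.02, 3.02]. Speed limits (rad/s): [2.22, 2.22, 2.79, 3.14, 3.14, 3.14].

## Interface

Orientations are given as a rotation vector (axis times angle).
In Python, from cell import * gives the robot as it stands.
- The arm moves only by the tool step_arm, never from a script. Its argument "deltas" is a list of rows, each a list of 7 numbers: the gripper command: -1 is fully open, 1 is shut, values between are in proportion, then the shift along the tool's x, y, z in m, then the turn, a rotation vector about the tool's x, y, z in rad. In form: [[hand, x, y, z, rx, ry, rz], ...]. A call has exactly 5 rows; each row shifts and turns the commanded pose from where the row before left it, along the tool's axes as they then stand; what a row does not reach is not made up. A row lasts 1/8 s, in which the tool goes at most 62.5 mm and 10.7 degrees, less where a joint would pass 70% of its speed; a pose out of reach is approached as far as the arm can. A call is refused whole if a number of a shift passes 0.0625 or a number of a turn 0.188, either way. A call with a gripper value outside its range is refused whole. The fingers move at their own pace and stop on an object; "newtons" is the grip in N (left out, the last holds). Time passes only in rows, so rows that do not move let the fingers close, or fill a call up. It gives the time, the measured TCP pose, the force, the opening and the grip force at its end, in the units of the state.
- read_state(): the state, without advancing time (a new reading comes with each control period).
- read_camera(name): name is "scene" or "top"; returns (picture, depth): 384x512x3 uint8, red, green, blue; 384x512 float32, m along the optical axis (not along the pixel's ray), 0 where there is no reading.
- calibration(name): a dict with "K" (3x3 intrinsics, pixels), "k1" (the pictures are not rectified: a ray, as slopes to the right and down, at radius r is drawn at 1 + k1 r^2 times it, then the intrinsics apply), "world_from_camera" (4x4, takes a point from camera to world coordinates). Camera axes: x right, y up, looking along -z (the intrinsics and any distortion apply to the point x, -y, -z); pixel columns grow to the right and rows downward; lengths in m; the calibration is good to about 2 mm. A picture is of the moment at which its call begins. calibration takes no time and is no camera call.
- job_done(): hands the job in; it is judged then, once.
The state is a dict: "time_s": time; "qpos": joint angles; "dq": joint speeds; "effort": joint torques, N m; "eef_pos": TCP position; "orientation": TCP orientation; "wrist_force": force on the tool from outside, world axes, zero at the start; "wrist_torque": the same for the moment, N m; "opening": finger opening in m; "grasp_force": force on a finger pad.
Only numpy, scipy, OpenCV 4.12 (cv2) and the standard library are available. Lean on these libraries where they do the work, as an engineer would, in place of code of your own. Each camera call takes 0.05 s, during which the arm holds its last target. There are 200 camera calls.

## Working session

There is one attempt and no reset: what is moved stays moved. The work goes in short steps, Python scripts to look and compute and a tool call to move; the robot and the scene stay as the last step left them, time stands still between calls to the robot, and variables do not carry over. Pictures are saved under pics/ and viewed, at most 11 in all, crops included, and the job is handed in when it is done.

Besides the shell and the picture viewer there is one more tool, called after ">>>" as name(argument=value, ...), one argument or row to a line, values as JSON. step_arm: Moves the arm, as the interface text tells. Its arguments: {"type":"object","properties":{"deltas":{"type":"array"},"newtons":{"type":"number"}},"required":["deltas"]}

```bash
mkdir -p pics; cat > h.py <<'E'
from cell import *
import numpy as np, cv2
def grab(n):
    im,d=read_camera(n); np.savez(f'{n}.npz',im=im,d=d); return im,d
def pts(n,uv,z=None,d=None):
    c=calibration(n);K=np.array(c["K"]);T=np.array(c["world_from_camera"])
    uv=np.atleast_2d(np.array(uv,float))
    D=np.array([(uv[:,0]-K[0,2])/K[0,0],(uv[:,1]-K[1,2])/K[1,1]]).T
    s=D.copy()
    for _ in range(20): s=D/(1+c["k1"]*(s**2).sum(1,keepdims=True))
    r=np.c_[s[:,0],-s[:,1],-np.ones(len(s))]@T[:3,:3].T
    o=T[:3,3]
    if z is not None: return o+r*((z-o[2])/r[:,2])[:,None]
    return o+r*np.asarray(d)[:,None]
E
python3 - <<'E'
from h import *
for n in("top","scene"):
    im,d=grab(n); cv2.imwrite(f'pics/{n}0.png',im[:,:,::-1]); c=calibration(n);print(c)
s=read_state();print(s)
im,d=np.load('top.npz').values()
cv2.imwrite('pics/top0.png',cv2.resize(im,(800,600),interpolation=cv2.INTER_CUBIC)[:,:,::-1])
E
```

```text
{'K': array([[348.98335127,   0.        , 257.69694973],
       [  0.        , 348.98335127, 190.49386417],
       [  0.        ,   0.        ,   1.        ]]), 'k1': -0.0045416187282139135, 'world_from_camera': array([[-0.04046199,  0.97518171, -0.21767744,  0.30792102],
       [-0.99916056, -0.0380933 ,  0.01506878,  0.25285291],
       [ 0.00640275,  0.21810443,  0.97590443,  1.07893165],
       [ 0.        ,  0.        ,  0.        ,  1.        ]])}
{'K': array([[432.23166047,   0.        , 258.45999048],
       [  0.        , 432.23166047, 191.97249874],
       [  0.        ,   0.        ,   1.        ]]), 'k1': -0.010120950551585073, 'world_from_camera': array([[ 0.77116802,  0.42502912, -0.47397272, -0.00858518],
       [-0.63661517,  0.52019691, -0.56931214, -0.37553339],
       [ 0.00458491,  0.74077353,  0.6717392 ,  0.79424901],
       [ 0.        ,  0.        ,  0.        ,  1.        ]])}
{'time_s': 0.1, 'qpos': array([ 1.27756771e+00,  3.53582713e-01,  1.63406688e+00,  3.80246619e-05,
        1.15523257e+00, -2.42063312e-03]), 'dq': array([ 1.14968893e-03, -2.51179953e-03, -7.11172482e-04, -1.48151415e-03,
       -4.87328974e-05,  1.20230781e-03]), 'effort': array([ 7.18997362e-04, -5.94902623e+01, -3.34932733e+01,  6.97218510e-02,
        1.82724249e-02, -7.50206084e-06]), 'eef_pos': array([0.17907454, 0.59832642, 0.22493334]), 'orientation': array([-4.55183469e-01, -3.10821476e+00,  1.99526257e-03]), 'wrist_force': array([-0.50694992,  0.51633808,  0.74246026]), 'wrist_torque': array([-0.01020967, -0.00766805,  0.00542286]), 'grasp_force': 0.0, 'opening': 0.09236129738964753}
```

View pics/top0.png

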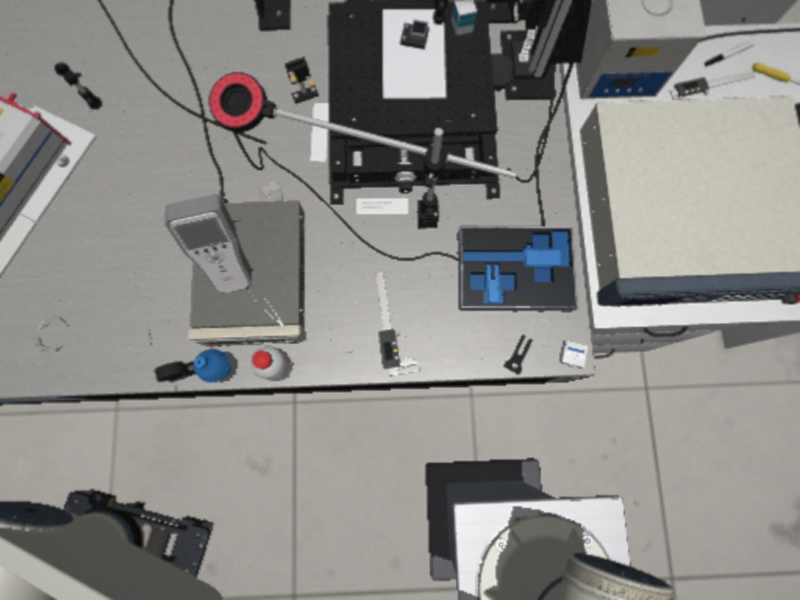

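View pics/scene0.png

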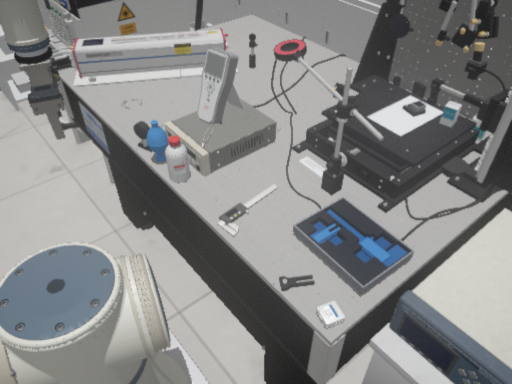

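The top view (800 px scale) shows the tray at (517,268), with the caliper cutout above and the fork cutout at (492,283). The caliper is at (388,330) with its bar upward, and the fork at (518,355). The lens box is at (574,353), the bottle at (268,362) and the blower at (212,365). Next I'll zoom in.

```bash
python3 - <<'E'
from h import *
im,d=np.load('top.npz').values()
x0,y0,x1,y1=230,140,385,252
c=cv2.resize(im[y0:y1,x0:x1],None,fx=5,fy=5,interpolation=cv2.INTER_CUBIC)
cv2.imwrite('pics/crop1.png',c[:,:,::-1])
E
```

```text
(no output)
```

View pics/crop1.png

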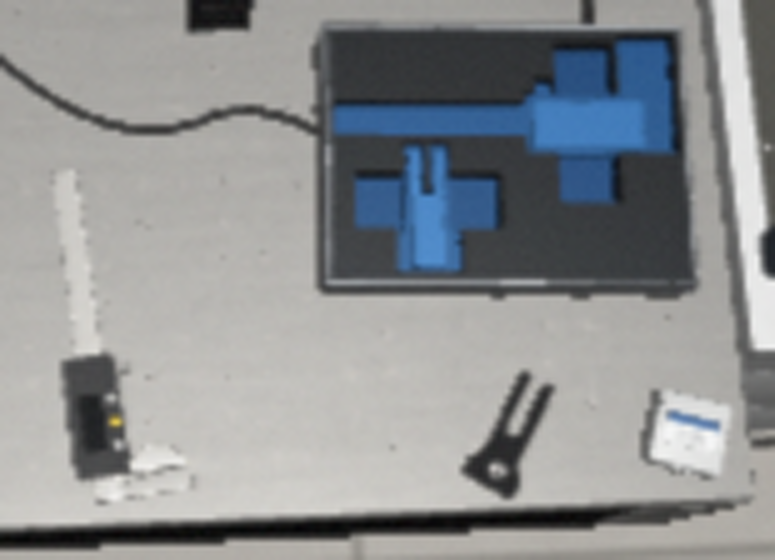

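Caliper body in the crop has corners at (62,360), (110,354), (128,470), (78,478). Its bar points up to (65,172) and its jaws to the right (190,470). The fork head is at (495,475), tines to (525,375) and (550,388). The tray rim spans (320,27) to (693,290). I'll turn these into positions and check the sizes.

```bash
cat >> h.py <<'E'
def ortho(n,im,x0,x1,y0,y1,z,s=2):
    "image: rows = world -x down, cols = world -y right; s px/mm"
    c=calibration(n);K=np.array(c["K"]);T=np.linalg.inv(np.array(c["world_from_camera"]))
    X=np.arange(x1,x0,-.001/s);Y=np.arange(y1,y0,-.001/s)
    gx,gy=np.meshgrid(X,Y,indexing='ij')
    P=np.stack([gx,gy,np.full_like(gx,z)],-1)@T[:3,:3].T+T[:3,3]
    a=P[...,0]/-P[...,2];b=-P[...,1]/-P[...,2];f=1+c["k1"]*(a*a+b*b)
    return cv2.remap(im,(K[0,0]*a*f+K[0,2]).astype(np.float32),(K[1,1]*b*f+K[1,2]).astype(np.float32),cv2.INTER_CUBIC)
E
python3 - <<'E'
from h import *
def cp(l,z): return pts('top',(np.array(l,float)+.5)/5-.5+[230,140],z).round(4)
t=cp([(320,27),(680,28),(693,285),(322,285)],.035);print('tray',t.tolist(),np.linalg.norm(t-np.roll(t,-1,0),axis=1))
t=cp([(62,360),(110,354),(128,470),(78,478)],.012);print('cal',t.tolist(),np.linalg.norm(t-np.roll(t,-1,0),axis=1))
t=cp([(65,172),(165,470)],.004);print(t.tolist())
t=cp([(525,375),(550,388),(465,470),(512,495)],.009);print('fork',t.tolist())
t=cp([(690,430)],.019);print('lens',t)
d=np.load('top.npz')['d']
for nm,(u,v) in dict(calbed=(580,125),foam=(480,60),rec=(585,180),forkbed=(430,240),body=(90,420),table=(250,350),fork=(510,440)).items():
    q=((np.array([u,v])+.5)/5-.5+[230,140]).round().astype(int); print(nm,pts('top',[q],d=[d[q[1],q[0]]]).round(4))
# orthos: tray at foam top both cams
im=[np.load(n+'.npz')['im'] for n in('top','scene')]
c=t
o=[ortho(n,i,.34,.60,-.17,.13,.034,1.3) for n,i in zip(('top','scene'),im)]
cv2.imwrite('pics/ortho.png',np.hstack(o)[:,:,::-1]);print(o[0].shape)
E
```

```text
tray [[0.6835, 0.1174, 0.035], [0.6742, -0.1105, 0.035], [0.5084, -0.1005, 0.035], [0.5173, 0.1267, 0.035]] [0.22808968 0.16610129 0.22737425 0.16646   ]
cal [[0.481, 0.2876, 0.012], [0.4836, 0.2578, 0.012], [0.4117, 0.2494, 0.012], [0.408, 0.28, 0.012]] [0.02991321 0.07238902 0.03082288 0.07339455]
[[0.6034, 0.2822, 0.004], [0.4115, 0.2267, 0.004]]
fork [[0.4608, 0.0013, 0.009], [0.4521, -0.0135, 0.009], [0.4037, 0.0433, 0.009], [0.3874, 0.0158, 0.009]]
lens [[ 0.4216 -0.0942  0.019 ]]
calbed [[ 0.6141 -0.0446  0.0261]]
foam [[0.6561 0.0171 0.036 ]]
rec [[ 0.5801 -0.0463  0.0191]]
forkbed [[0.5432 0.056  0.0281]]
body [[0.4419 0.2704 0.0118]]
table [[ 4.834e-01  1.689e-01 -4.000e-04]]
fork [[0.4196 0.013  0.0093]]
(338, 391, 3)
```

```bash
python3 - <<'E'
from h import *
im=[np.load(n+'.npz')['im'] for n in('top','scene')]
o=[ortho(n,i,.49,.70,-.125,.14,.034,1.4) for n,i in zip(('top','scene'),im)]
a=np.hstack(o)
# parts orthos
p=[ortho('top',im[0],.38,.62,.21,.31,.012,1.2),ortho('scene',im[1],.38,.62,.21,.31,.012,1.2)]
f=[ortho('top',im[0],.37,.48,-.03,.06,.009,2.6),ortho('scene',im[1],.37,.48,-.03,.06,.009,2.6)]
print(a.shape,p[0].shape,f[0].shape)
C=np.zeros((600,800,3),np.uint8)
C[:a.shape[0],:a.shape[1]]=a
x=0
for q in p+f: C[300:300+q.shape[0],x:x+q.shape[1]]=q; print(x); x+=q.shape[1]+5
cv2.imwrite('pics/ortho.png',C[:,:,::-1])
E
```

```text
(294, 742, 3) (288, 120, 3) (286, 234, 3)
0
125
250
489
```

View pics/ortho.png

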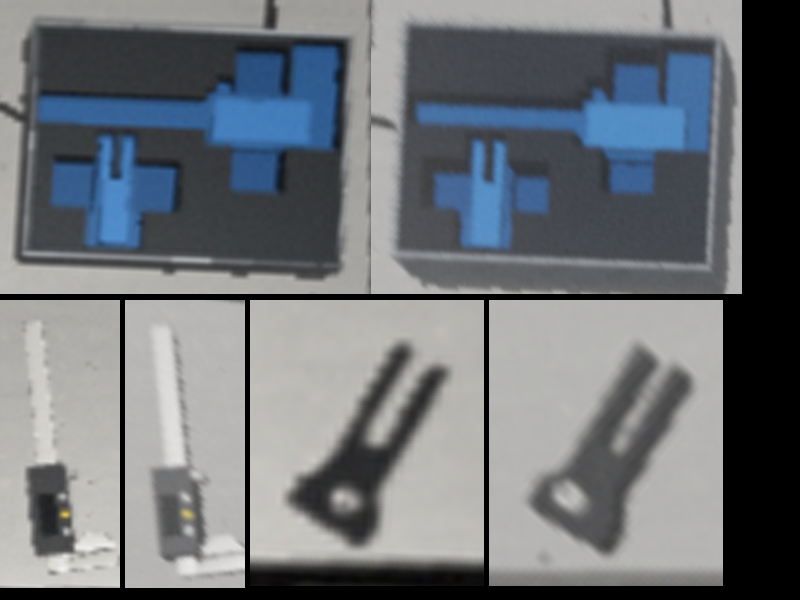

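Both cameras' orthos show the tray, cutouts and parts clearly. The light-blue beds mark the caliper body (212–312, 97–147) and the fork (98–138, 137–247). Next I fit rectangles numerically.

```bash
python3 - <<'E'
from h import *
S=4
def rect(m,x1,y1):
    # biggest component -> center world,size mm,angle
    n,l,st,ce=cv2.connectedComponentsWithStats(m.astype(np.uint8)); out=[]
    for i in np.argsort(-st[1:,4])[:2]+1:
        p=np.argwhere(l==i)[:,::-1].astype(np.float32)
        r=cv2.minAreaRect(p);(cx,cy),(w,h),a=r
        out.append((round(x1-cy/S/1000,4),round(y1-cx/S/1000,4),round(w/S,1),round(h/S,1),round(a,2)))
    return out
for n in('top','scene'):
    im=np.load(n+'.npz')['im']
    o=ortho(n,im,.49,.70,-.125,.14,.027,S).astype(int)
    bl=o[...,2]-o[...,0]
    print(n,'blue levels',[int(np.percentile(bl,q)) for q in(5,50,80,95)], 'B',np.percentile(o[...,2][bl>50],[10,30,50,70,90]))
    for th in (185,195,205):
        m=(bl>50)&(o[...,2]>th); m=cv2.morphologyEx(m.astype(np.uint8),cv2.MORPH_OPEN,np.ones((21,21)))
        print(th,rect(m,.70,.14))
    o=ortho(n,im,.49,.70,-.125,.14,.034,S).astype(int); m=(o[...,2]-o[...,0]>45)
    # bar slot : column-wise edges
    for y in (.10,.08,.06,.04,.02,0.):
        c=m[:,int((.14-y)*1000*S)]; c=c[:int((.70-.61)*1000*S)]; i=np.flatnonzero(c); print('slot y',y,(.70-i[[0,-1]]/S/1000).round(4))
    o=ortho(n,im,.38,.62,.21,.31,.012,S).astype(int).max(2)
    for th in(80,95,110,125):
        m=cv2.morphologyEx((o<th).astype(np.uint8),cv2.MORPH_CLOSE,np.ones((61,61)));m=cv2.morphologyEx(m,cv2.MORPH_OPEN,np.ones((41,41)));print('cal',th,rect(m,.62,.31)[:1])
    o=ortho(n,im,.385,.48,-.03,.06,.009,S).astype(int).max(2)
    for th in(80,110):
        m=o<th; print('fork',th,rect(m,.48,.06)[:1])
E
```

```text
top blue levels [-6, 5, 80, 111] B [116. 135. 144. 154. 188.]
185 [(0.6154, -0.0479, 62.0, 23.4, 2.0), (0.5512, 0.0563, 17.4, 42.9, 3.08)]
195 [(0.5512, 0.0563, 14.9, 41.3, 3.18)]
205 []
slot y 0.1 [0.632  0.6127]
slot y 0.08 [0.631  0.6112]
slot y 0.06 [0.6302 0.6105]
slot y 0.04 [0.6295 0.6105]
slot y 0.02 [0.6285 0.6105]
slot y 0.0 [0.628  0.6105]
cal 80 [(0.4457, 0.2683, 69.6, 29.2, 83.96)]
cal 95 [(0.4455, 0.2687, 72.6, 31.7, 83.44)]
cal 110 [(0.4455, 0.2689, 73.6, 33.4, 83.73)]
cal 125 [(0.4455, 0.2688, 74.6, 35.0, 83.83)]
fork 80 [(0.4246, 0.0109, 32.3, 73.1, 33.34)]
fork 110 [(0.4249, 0.0109, 35.0, 75.4, 33.45)]
scene blue levels [-2, 8, 55, 105] B [132. 149. 161. 170. 195.]
185 [(0.6153, -0.0455, 68.1, 28.8, 2.94), (0.553, 0.0621, 18.0, 43.2, 3.47)]
195 [(0.5518, 0.0616, 13.4, 37.3, 3.52), (0.6154, -0.0314, 6.2, 9.2, 90.0)]
205 []
slot y 0.1 [0.6265 0.612 ]
slot y 0.08 [0.6252 0.6107]
slot y 0.06 [0.6245 0.6105]
slot y 0.04 [0.6232 0.6105]
slot y 0.02 [0.6227 0.6105]
slot y 0.0 [0.622  0.6105]
cal 80 []
cal 95 [(0.4405, 0.2633, 33.0, 31.5, 0.0)]
cal 110 [(0.4336, 0.2635, 51.7, 36.1, 89.24)]
cal 125 [(0.4425, 0.2643, 74.4, 37.4, 84.43)]
fork 80 [(0.4182, 0.0028, 8.9, 71.3, 24.79)]
fork 110 [(0.4235, 0.0116, 36.5, 74.7, 28.54)]
```

```bash
cat >> h.py <<'E'
O=np.array([.596,.0083]);ey=np.array([-.042,-.999]);ex=np.array([-.999,.042])
def torth(n,im,z,xs,ys,O=O,ex=ex,ey=ey):
    c=calibration(n);K=np.array(c["K"]);T=np.linalg.inv(np.array(c["world_from_camera"]))
    gx,gy=np.meshgrid(xs,ys,indexing='ij')
    P=np.concatenate([O+gx[...,None]*ex+gy[...,None]*ey,np.full(gx.shape+(1,),z)],-1)@T[:3,:3].T+T[:3,3]
    a=P[...,0]/-P[...,2];b=-P[...,1]/-P[...,2];f=1+c["k1"]*(a*a+b*b)
    return cv2.remap(im,(K[0,0]*a*f+K[0,2]).astype(np.float32),(K[1,1]*b*f+K[1,2]).astype(np.float32),cv2.INTER_LINEAR)
E
python3 - <<'E'
from h import *
def edges(n,axis,at,lo,hi,z=.034):
    im=np.load(n+'.npz')['im']
    t=np.arange(lo,hi,.0002); w=np.arange(at[0],at[1],.0005)
    o=torth(n,im,z,*((t,w) if axis=='x' else (w,t))).astype(int)
    p=(o[...,2]-o[...,0]).mean(1 if axis=='x' else 0)
    b=p>45
    i=np.flatnonzero(np.diff(b.astype(int)))
    return [(round(t[k]*1000,1),'+' if b[k+1] else '-') for k in i]
# caliper approx home
for n in('top','scene'):
    print(n)
    # recess low side profile along y at tray x ~ 12..22
    print('cal recess(robot side) y',edges(n,'y',(.010,.020),.0,.11))
    print('cal recess(far) y',edges(n,'y',(-.062,-.052),.0,.075))
    print('cal body y at bar side',edges(n,'y',(-.010,-.006),-.02,.12))
    print('cal body x left of recess',edges(n,'x',(.018,.026),-.08,.03))
    print('cal body x right',edges(n,'x',(.066,.082),-.08,.03))
    print('cal recess x',edges(n,'x',(.040,.055),-.085,.06))
    print('fork recess y',edges(n,'y',(.025,.035),-.11,.02))
    print('fork head y',edges(n,'y',(.060,.070),-.11,.02))
    print('fork x',edges(n,'x',(-.055,-.045),-.01,.085))
    print('fork recess L x',edges(n,'x',(-.085,-.075),-.01,.085))
    print('fork recess R x',edges(n,'x',(-.03,-.01),-.01,.085))
    print('fork tine y',edges(n,'y',(.005,.01),-.11,.02))
# fork & PCA
im=np.load('top.npz')['im'];o=ortho('top',im,.385,.48,-.03,.06,.009,4).max(2)
for th in(80,100,120):
    n,l,st,_=cv2.connectedComponentsWithStats((o<th).astype(np.uint8));i=1+np.argmax(st[1:,4]);p=np.argwhere(l==i)/4000.
    p=np.c_[.48-p[:,0],.06-p[:,1]];w,v=np.linalg.eigh(np.cov(p.T));print('pca',th,p.mean(0),v[:,1],(p-p.mean(0))@v[:,1]@np.ones(1) if 0 else np.ptp((p-p.mean(0))@v,axis=0))
E
```

```text
top
cal recess(robot side) y [(np.float64(34.0), '+'), (np.float64(67.4), '-')]
cal recess(far) y [(np.float64(34.4), '+'), (np.float64(68.0), '-'), (np.float64(73.4), '+')]
cal body y at bar side [(np.float64(14.0), '+'), (np.float64(106.6), '-')]
cal body x left of recess [(np.float64(-44.8), '+'), (np.float64(-1.2), '-')]
cal body x right [(np.float64(-71.6), '+'), (np.float64(-0.4), '-')]
cal recess x [(np.float64(-68.6), '+'), (np.float64(30.6), '-')]
fork recess y [(np.float64(-93.6), '+'), (np.float64(-5.4), '-')]
fork head y [(np.float64(-68.6), '+'), (np.float64(-28.6), '-')]
fork x [(np.float64(-5.0), '+'), (np.float64(74.4), '-')]
fork recess L x [(np.float64(15.4), '+'), (np.float64(46.8), '-')]
fork recess R x [(np.float64(15.4), '+'), (np.float64(48.0), '-')]
fork tine y [(np.float64(-62.2), '+'), (np.float64(-49.2), '-'), (np.float64(-47.0), '+'), (np.float64(-34.2), '-')]
scene
cal recess(robot side) y [(np.float64(39.4), '+'), (np.float64(70.6), '-')]
cal recess(far) y [(np.float64(40.4), '+'), (np.float64(69.8), '-')]
cal body y at bar side [(np.float64(14.4), '+'),
[... 221 characters left out ...]
t64(31.0), '-')]
fork recess y [(np.float64(-85.0), '+'), (np.float64(-4.0), '-')]
fork head y [(np.float64(-65.4), '+'), (np.float64(-29.0), '-')]
fork x [(np.float64(0.8), '+'), (np.float64(75.0), '-')]
fork recess L x [(np.float64(23.4), '+'), (np.float64(46.6), '-')]
fork recess R x [(np.float64(22.8), '+'), (np.float64(47.8), '-')]
fork tine y [(np.float64(-60.2), '+'), (np.float64(-49.8), '-'), (np.float64(-45.0), '+'), (np.float64(-34.6), '-')]
pca 80 [0.41830396 0.01645707] [-0.85897685  0.51201442] [0.03247097 0.07346183]
pca 100 [0.41946317 0.01584311] [-0.86248297  0.50608609] [0.03425342 0.07527661]
pca 120 [0.42025801 0.01539514] [-0.86440944  0.50278855] [0.03556455 0.07684687]
```

>>> step_arm(
  deltas=[
    [0,-0.037,-0.0447,0,0,0,0],
    [0,-0.037,-0.0447,0,0,0,0],
    [0,-0.037,-0.0447,0,0,0,0],
    [0,-0.037,-0.0447,0,0,0,0],
    [0,-0.037,-0.0447,0,0,0,0],
  ],
  newtons=40,
)

```text
time_s: 0.72
eef_pos: [0.2926, 0.3298, 0.2254]
orientation: [0.454, 3.108, -0.0]
wrist_force: [0.7, 0.0, 0.2]
opening: 0.0464
grasp_force: 0.0
```

>>> step_arm(
  deltas=[
    [0,-0.037,-0.0447,0,0,0,0],
    [0,-0.037,-0.0447,0,0,0,0],
    [0,-0.037,-0.0447,0,0,0,0],
    [0,-0.037,-0.0447,0,0,0,0],
    [0,-0.037,-0.0447,0,0,0,0],
  ],
)

```text
time_s: 1.35
eef_pos: [0.4059, 0.0626, 0.2257]
orientation: [0.455, 3.108, 0.0]
wrist_force: [1.2, -0.0, 0.0]
opening: 0.0459
grasp_force: 0.0
```

>>> step_arm(
  deltas=[
    [0,-0.037,-0.0447,0,0,0,0],
    [0,0,0,0.03,0,0,0.121],
    [0,0,0,0.03,0,0,0.121],
    [0,0,0,0.03,0,0,0],
    [0,0,0,0,0,0,0],
  ],
)

```text
time_s: 1.98
eef_pos: [0.4263, 0.0109, 0.134]
orientation: [-0.826, -3.027, 0.002]
wrist_force: [1.1, -0.7, -0.6]
opening: 0.0463
grasp_force: 0.0
```

```bash
cat >> h.py <<'E'
from scipy.spatial.transform import Rotation as R
def tool(x,y,z,head):
    "tool-frame deltas to reach world TCP x,y,z and heading of tool y"
    s=read_state();M=R.from_rotvec(s['orientation']).as_matrix()
    p=np.array(s['eef_pos']);h=np.arctan2(M[1,1],M[0,1])
    dz=(h-head+np.pi)%(2*np.pi)-np.pi
    print('t',round(s['time_s'],2),'p',p.round(4),'q',np.round(s['qpos'],2),'head',round(h,3),'zaxis',M[:,2].round(3),'F',np.round(s['wrist_force'],1),'open',round(s['opening'],4),'g',round(s['grasp_force'],1))
    print('now-frame d',(M.T@(np.array([x,y,z])-p)).round(4),'rz',round(dz,3))
E
python3 - <<'E'
from h import *
tool(.4289,.0095,.013,1.038)
d=np.load('top.npz')['d'];v,u=np.mgrid[0:384,0:512];P=pts('top',np.c_[u.ravel(),v.ravel()],d=d.ravel())
P=P[(d.ravel()>0)]
for x in np.arange(.5,.95,.05):
    print(round(x,2),[round(float(P[(abs(P[:,0]-x)<.025)&(abs(P[:,1]-y)<.025),2].max(initial=-1)),2) for y in np.arange(-.2,.35,.05)])
E
```

```text
t 1.98 p [0.4263 0.0109 0.134 ] q [ 0.02  0.17  2.12  0.    0.85 -1.02] head 1.038 zaxis [-0.005 -0.    -1.   ] F [ 1.1 -0.7 -0.6] open 0.0463 g 0.0
now-frame d [-0.0034  0.0004  0.121 ] rz -0.0
0.5 [0.06, 0.0, 0.04, 0.04, 0.04, 0.04, 0.04, 0.0, 0.0, 0.02, 0.01]
0.55 [0.07, 0.07, 0.04, 0.04, 0.04, 0.04, 0.04, 0.01, 0.01, 0.01, 0.01]
0.6 [0.07, 0.0, 0.04, 0.04, 0.04, 0.04, 0.04, 0.01, 0.0, 0.01, 0.01]
0.65 [0.07, 0.0, 0.04, 0.04, 0.04, 0.04, 0.04, 0.01, 0.01, 0.01, 0.01]
0.7 [0.07, 0.0, 0.04, 0.04, 0.04, 0.26, 0.26, 0.28, 0.36, 0.01, 0.01]
0.75 [0.07, 0.0, 0.01, 0.01, 0.01, 0.02, 0.01, 0.29, 0.27, 0.26, 0.26]
0.8 [0.07, 0.01, 0.01, 0.02, 0.03, 0.07, 0.07, 0.07, 0.07, 0.07, 0.26]
0.85 [0.07, 0.0, 0.01, 0.01, 0.0, 0.11, 0.11, 0.11, 0.11, 0.11, 0.11]
0.9 [0.07, 0.01, 0.01, 0.01, 0.01, 0.11, 0.11, 0.11, 0.11, 0.11, 0.11]
```

>>> step_arm(
  deltas=[
    [0,-0.0034,0.0004,0.05,0,0,0],
    [0,0,0,0.05,0,0,0],
    [0,0,0,0.021,0,0,0],
    [0,0,0,0,0,0,0],
    [0,0,0,0,0,0,0],
  ],
)

```text
time_s: 2.6
eef_pos: [0.4324, 0.0097, 0.0159]
orientation: [0.826, 3.029, 0.001]
wrist_force: [0.6, -0.1, -0.3]
opening: 0.046
grasp_force: 0.0
```

```bash
python3 - <<'E'
from h import *
tool(.4289,.0095,.013,1.038)
im,d=grab('top'); im2,d2=grab('scene')
a=cv2.resize(im[205:245,310:360],(500,400),interpolation=cv2.INTER_CUBIC)
b=cv2.resize(im2[245:325,265:325],(300,400),interpolation=cv2.INTER_CUBIC)
cv2.imwrite('pics/g1.png',np.hstack([a,b])[:,:,::-1])
E
```

```text
t 2.6 p [0.4324 0.0097 0.0159] q [ 0.02  0.4   2.19 -0.    0.55 -1.02] head 1.038 zaxis [ 0.002  0.    -1.   ] F [ 0.6 -0.1 -0.3] open 0.046 g 0.0
now-frame d [ 0.0029 -0.002   0.0029] rz 0.0
```

View pics/g1.png

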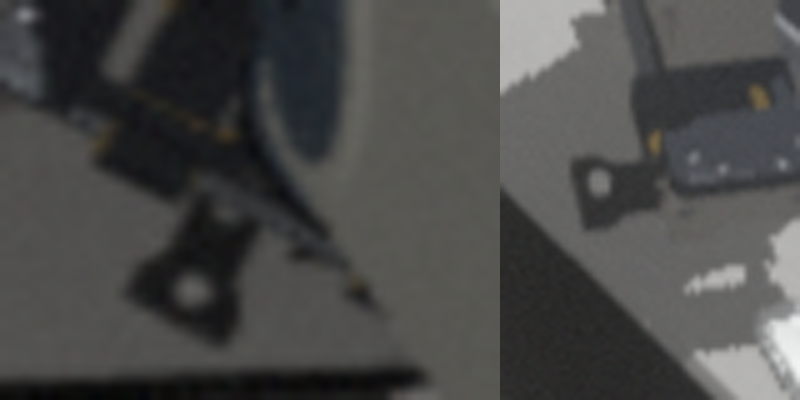

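The fingers straddle the waist, and the head and its hole are visible outside them (190,290 left panel; 600,185 right). I correct a few mm and close.

>>> step_arm(
  deltas=[
    [0,0.003,-0.002,0.002,0,0,0],
    [0,0,0,0,0,0,0],
    [0.9,0,0,0,0,0,0],
    [0.9,0,0,0,0,0,0],
    [0.9,0,0,0,0,0,0],
  ],
)

```text
time_s: 3.32
eef_pos: [0.4278, 0.0095, 0.0126]
orientation: [0.827, 3.031, 0.0]
wrist_force: [-0.3, 1.0, 1.4]
opening: 0.0215
grasp_force: 40.0
```

>>> step_arm(
  deltas=[
    [0.9,0,0,0,0,0,0],
    [0.9,0,0,0,0,0,0],
    [0.9,0,0,-0.03,0,0,0],
    [0.9,0,0,-0.05,0,0,0],
    [0.9,0,0,0,0,0,0],
  ],
)

```text
time_s: 3.95
eef_pos: [0.4299, 0.0095, 0.0953]
orientation: [0.826, 3.025, 0.003]
wrist_force: [0.3, -0.0, -0.5]
opening: 0.0213
grasp_force: 40.0
```

```bash
python3 - <<'E'
from h import *
tool(.5686,.0581,.07,1.529)
E
```

```text
t 3.95 p [0.4299 0.0095 0.0953] q [ 0.02  0.24  2.15 -0.    0.74 -1.02] head 1.038 zaxis [ 0.006  0.    -1.   ] F [ 0.3 -0.  -0.5] open 0.0213 g 40.0
now-frame d [-0.0946  0.1123  0.0261] rz -0.491
```

>>> step_arm(
  deltas=[
    [0.9,-0.0236,0.0281,0,0,0,0],
    [0.9,-0.0236,0.0281,0,0,0,0],
    [0.9,-0.0236,0.0281,0,0,0,0],
    [0.9,-0.0236,0.0281,0,0,0,0],
    [0.9,0,0,0,0,0,-0.123],
  ],
)

```text
time_s: 4.58
eef_pos: [0.568, 0.0591, 0.0911]
orientation: [0.635, 3.076, 0.0]
wrist_force: [-1.0, -0.3, -1.5]
opening: 0.021
grasp_force: 40.0
```

>>> step_arm(
  deltas=[
    [0.9,0,0,0,0,0,-0.123],
    [0.9,0,0,0,0,0,-0.123],
    [0.9,0,0,0.01,0,0,-0.122],
    [0.9,0,0,0,0,0,0],
    [0.9,0,0,0,0,0,0],
  ],
)

```text
time_s: 5.2
eef_pos: [0.5657, 0.0583, 0.082]
orientation: [-0.07, -3.14, 0.0]
wrist_force: [0.1, -0.7, -0.7]
opening: 0.0214
grasp_force: 40.0
```

```bash
python3 - <<'E'
from h import *
tool(.5686,.0581,.045,1.529)
im,d=grab('top'); im2,d2=grab('scene')
a=cv2.resize(im[140:205,290:355],(400,400),interpolation=cv2.INTER_CUBIC)
b=cv2.resize(im2[195:285,285:375],(400,400),interpolation=cv2.INTER_CUBIC)
cv2.imwrite('pics/g2.png',np.hstack([a,b])[:,:,::-1])
E
```

```text
t 5.2 p [0.5657 0.0583 0.082 ] q [ 0.1   0.44  1.87 -0.    0.83 -1.43] head 1.526 zaxis [-0.001 -0.    -1.   ] F [ 0.1 -0.7 -0.7] open 0.0214 g 40.0
now-frame d [-0.0029 -0.      0.037 ] rz -0.003
```

View pics/g2.png

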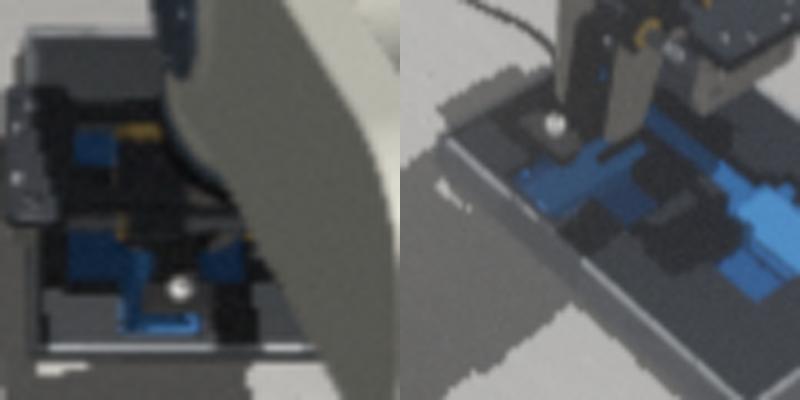

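The screw end of the fork (180,288 left panel) sits over the head cutout, right way round. I check the head edges (row 313, col 148) numerically.

```bash
python3 - <<'E'
from h import *
print(pts('top',[[290+148/6.15-.5,140+313/6.15-.5]],.069))
im=np.load('top.npz')['im']
# profile of blueness at z=.069 plane in tray frame
for ax,at,lo,hi in(('x',(-.060,-.045),.05,.10),('y',(.055,.065),-.085,-.02)):
    t=np.arange(lo,hi,.001);w=np.arange(*at,.001)
    o=torth('top',im,.069,*((t,w) if ax=='x' else (w,t))).astype(int)
    p=(o[...,2]-o[...,0]).mean(1 if ax=='x' else 0);print(ax,list(zip((t*1000).round().astype(int).tolist(),p.round().astype(int).tolist())))
E
```

```text
[[0.52701623 0.07149523 0.069     ]]
x [(50, 13), (51, 12), (52, 10), (53, 8), (54, 7), (55, 5), (56, 3), (57, 2), (58, 1), (59, 0), (60, 0), (61, 0), (62, 0), (63, 0), (64, 0), (65, 0), (66, 0), (67, 0), (68, 1), (69, 3), (70, 5), (71, 13), (72, 25), (73, 37), (74, 45), (75, 53), (76, 60), (77, 68), (78, 74), (79, 81), (80, 76), (81, 60), (82, 43), (83, 31), (84, 21), (85, 13), (86, 7), (87, 7), (88, 6), (89, 6), (90, 5), (91, 4), (92, 3), (93, 2), (94, 2), (95, 1), (96, -1), (97, -1), (98, -3), (99, -3)]
y [(-85, 7), (-84, 7), (-83, 8), (-82, 8), (-81, 8), (-80, 8), (-79, 9), (-78, 9), (-77, 10), (-76, 12), (-75, 17), (-74, 23), (-73, 29), (-72, 34), (-71, 39), (-70, 43), (-69, 44), (-68, 45), (-67, 45), (-66, 45), (-65, 44), (-64, 39), (-63, 32), (-62, 24), (-61, 19), (-60, 14), (-59, 9), (-58, 5), (-57, 4), (-56, 2), (-55, 1), (-54, 1), (-53, 0), (-52, 0), (-51, -1), (-50, -2), (-49, -3), (-48, -4), (-47, -4), (-46, -4), (-45, -4), (-44, -4), (-43, -3), (-42, -3), (-41, -2), (-40, -1), (-39, -1), (-38, 0), (-37, 1), (-36, 2), (-35, 3), (-34, 3), (-33, 3), (-32, 3), (-31, 4), (-30, 5), (-29, 6), (-28, 7), (-27, 8), (-26, 8), (-25, 8), (-24, 8), (-23, 8), (-22, 8), (-21, 9)]
```

>>> step_arm(
  deltas=[
    [0.9,-0.0013,0,0.01,0,0,-0.003],
    [0.9,0,0,0.01,0,0,0],
    [0.9,0,0,0.01,0,0,0],
    [0.9,0,0,0,0,0,0],
    [0.9,0,0,0,0,0,0],
  ],
)

```text
time_s: 5.92
eef_pos: [0.5674, 0.0583, 0.0525]
orientation: [-0.061, -3.141, -0.0]
wrist_force: [0.3, -0.1, -1.4]
opening: 0.0211
grasp_force: 40.0
```

```bash
python3 - <<'E'
from h import *
tool(.567,.0581,.045,1.529)
im,d=grab('top'); im2,d2=grab('scene')
def t(n,i,s=4.6): return torth(n,i,.036,np.arange(-.012,.083,.001/s),np.arange(-.098,.0-.015,.001/s))
a=t('top',im);b=t('scene',im2);print(a.shape)
cv2.imwrite('pics/g3.png',np.hstack([a,b])[:,:,::-1])
E
```

```text
t 5.92 p [0.5674 0.0583 0.0525] q [ 0.1   0.49  1.88  0.    0.77 -1.43] head 1.532 zaxis [-0.  0. -1.] F [ 0.3 -0.1 -1.4] open 0.0211 g 40.0
now-frame d [ 0.0004 -0.0002  0.0075] rz 0.003
(437, 382, 3)
```

View pics/g3.png

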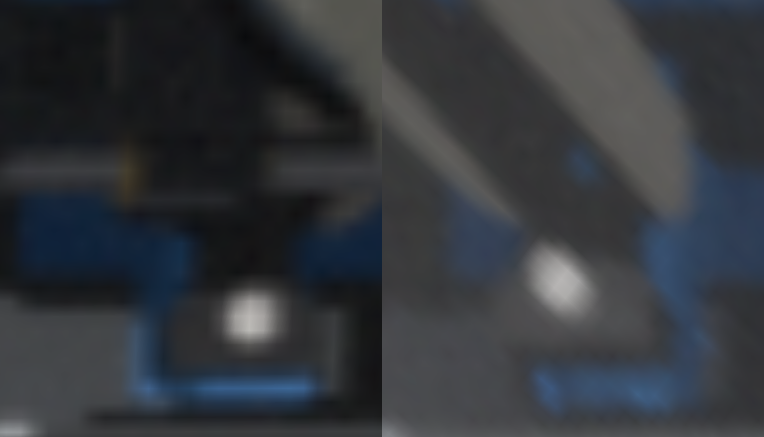

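Seen from both sides, the gaps are equal: the head is centred in y to under 0.5 mm, and about 1 mm too far from the robot in x. I correct that and lower.

>>> step_arm(
  deltas=[
    [0.9,0.001,0,0.003,0,0,0],
    [0.9,0,0,0.003,0,0,0],
    [0.9,0,0,0.003,0,0,0],
    [0.9,0,0,0,0,0,0],
    [0.9,0,0,0,0,0,0],
  ],
)

```text
time_s: 6.65
eef_pos: [0.5664, 0.0583, 0.0436]
orientation: [-0.061, -3.141, 0.0]
wrist_force: [0.8, 1.3, -1.2]
opening: 0.0212
grasp_force: 40.0
```

>>> step_arm(
  deltas=[
    [0.9,0,0,0.0015,0,0,0],
    [0.9,0,0,0.0015,0,0,0],
    [0.9,0,0,0.001,0,0,0],
    [0.9,0,0,0,0,0,0],
    [0.9,0,0,0,0,0,0],
  ],
)

```text
time_s: 7.28
eef_pos: [0.5666, 0.0583, 0.0398]
orientation: [0.061, 3.141, 0.0]
wrist_force: [-0.7, -0.5, 5.2]
opening: 0.0214
grasp_force: 40.0
```

>>> step_arm(
  deltas=[
    [0.9,0,0,0.001,0,0,0],
    [0.9,0,0,0,0,0,0],
    [0.9,0,0,0.001,0,0,0],
    [0.9,0,0,0,0,0,0],
    [0.9,0,0,0,0,0,0],
  ],
)

```text
time_s: 7.9
eef_pos: [0.5666, 0.0583, 0.0386]
orientation: [0.061, 3.14, 0.0]
wrist_force: [-4.5, -0.6, 15.1]
opening: 0.0211
grasp_force: 40.0
```

>>> step_arm(
  deltas=[
    [0.9,0,0,0.001,0,0,0],
    [0.9,0,0,0,0,0,0],
    [0.9,0,0,0,0,0,0],
    [0.15,0,0,-0.002,0,0,0],
    [0.15,0,0,0,0,0,0],
  ],
)

```text
time_s: 8.52
eef_pos: [0.5663, 0.0583, 0.0385]
orientation: [0.061, 3.141, -0.0]
wrist_force: [-0.3, -0.4, -0.3]
opening: 0.0379
grasp_force: 0.0
```

>>> step_arm(
  deltas=[
    [0.15,0,0,0,0,0,0],
    [0.15,0,0,-0.05,0,0,0],
    [0.15,0,0,-0.03,0,0,0],
    [0.15,0,0,0,0,0,0],
    [0.15,0,0,0,0,0,0],
  ],
)

```text
time_s: 9.15
eef_pos: [0.5657, 0.0582, 0.1176]
orientation: [-0.061, -3.14, 0.0]
wrist_force: [-0.9, 0.4, 0.1]
opening: 0.0392
grasp_force: 0.0
```

```bash
python3 - <<'E'
from h import *
tool(.4475,.2690,.15,-1.463)
# rod points
im,d=np.load('top.npz').values();import numpy as np
d=np.load('top.npz')['d']
d,_=0,0
im,d=grab('top')
v,u=np.mgrid[0:384,0:512];P=pts('top',np.c_[u.ravel(),v.ravel()],d=d.ravel())
m=(d.ravel()>0)&(P[:,0]>.6)&(P[:,0]<.8)&(P[:,1]<.4)&(P[:,1]>-.13)&(P[:,2]>.05)
Q=P[m]
for y in np.arange(-.12,.3,.03):
    q=Q[abs(Q[:,1]-y)<.015]
    if len(q): print(round(y,2),q.min(0).round(3),q.max(0).round(3),len(q))
E
```

```text
t 9.15 p [0.5657 0.0582 0.1176] q [ 0.1   0.39  1.85  0.    0.9  -1.43] head 1.532 zaxis [-0.001 -0.    -1.   ] F [-0.9  0.4  0.1] open 0.0392 g 0.0
now-frame d [ 0.1263  0.206  -0.0323] rz 2.995
0.0 [0.601 0.002 0.489] [0.614 0.014 0.504] 22
0.03 [0.6   0.015 0.474] [0.616 0.044 0.502] 44
0.06 [0.6   0.046 0.053] [0.797 0.075 0.495] 17
0.09 [0.6   0.076 0.051] [0.799 0.105 0.489] 74
0.12 [0.6   0.105 0.05 ] [0.8   0.135 0.491] 95
0.15 [0.6   0.135 0.05 ] [0.798 0.165 0.272] 105
0.18 [0.677 0.165 0.051] [0.799 0.195 0.358] 517
0.21 [0.679 0.195 0.05 ] [0.8   0.224 0.268] 174
0.24 [0.744 0.226 0.05 ] [0.8   0.255 0.26 ] 112
0.27 [0.755 0.257 0.05 ] [0.799 0.285 0.26 ] 77
```

>>> step_arm(
  deltas=[
    [0.15,0.0253,0.0412,-0.0065,0,0,0],
    [0.15,0.0253,0.0412,-0.0065,0,0,0],
    [0.15,0.0253,0.0412,-0.0065,0,0,0],
    [0.15,0.0253,0.0412,-0.0065,0,0,0],
    [-0.17,0.0253,0.0412,-0.0065,0,0,0],
  ],
)

```text
time_s: 9.82
eef_pos: [0.4464, 0.2699, 0.1498]
orientation: [-0.061, -3.139, 0.002]
wrist_force: [0.1, 1.2, 0.1]
opening: 0.0472
grasp_force: 0.0
```

>>> step_arm(
  deltas=[
    [-0.17,0,0,0,0,0,0.18],
    [-0.17,0,0,0,0,0,0.18],
    [-0.17,0,0,0,0,0,0.18],
    [-0.17,0,0,0,0,0,0.18],
    [-0.17,0,0,0,0,0,0.18],
  ],
)

```text
time_s: 10.45
eef_pos: [0.4472, 0.2686, 0.1495]
orientation: [-1.429, -2.796, 0.004]
wrist_force: [-0.4, -0.2, 0.3]
opening: 0.0538
grasp_force: 0.0
```

>>> step_arm(
  deltas=[
    [-0.17,0,0,0,0,0,0.18],
    [-0.17,0,0,0,0,0,0.18],
    [-0.17,0,0,0,0,0,0.18],
    [-0.17,0,0,0,0,0,0.18],
    [-0.17,0,0,0,0,0,0.18],
  ],
)

```text
time_s: 11.08
eef_pos: [0.4472, 0.2686, 0.1495]
orientation: [-2.504, -1.897, 0.004]
wrist_force: [-0.7, -0.3, -0.4]
opening: 0.0536
grasp_force: 0.0
```

>>> step_arm(
  deltas=[
    [-0.17,0,0,0,0,0,0.18],
    [-0.17,0,0,0,0,0,0.18],
    [-0.17,0,0,0,0,0,0.18],
    [-0.17,0,0,0,0,0,0.18],
    [-0.17,0,0,0,0,0,0.18],
  ],
)

```text
time_s: 11.7
eef_pos: [0.4472, 0.2686, 0.1495]
orientation: [3.079, 0.619, -0.004]
wrist_force: [-0.1, 0.0, -0.1]
opening: 0.0535
grasp_force: 0.0
```

```bash
python3 - <<'E'
from h import *
tool(.4475,.2690,.014,-1.463)
E
```

```text
t 11.7 p [0.4472 0.2686 0.1495] q [0.54 0.29 1.92 0.   0.94 1.71] head -1.174 zaxis [-0.002 -0.001 -1.   ] F [-0.1  0.  -0.1] open 0.0535 g 0.0
now-frame d [ 0.0008 -0.0003  0.1355] rz 0.289
```

>>> step_arm(
  deltas=[
    [-0.17,0,0,0.02,0,0,0.145],
    [-0.17,0,0,0.03,0,0,0.144],
    [-0.17,0,0,0.04,0,0,0],
    [-0.17,0,0,0,0,0,0],
    [-0.17,0,0,0,0,0,0],
  ],
)

```text
time_s: 12.32
eef_pos: [0.448, 0.2691, 0.0613]
orientation: [3.136, 0.179, -0.001]
wrist_force: [-0.3, -0.0, 1.0]
opening: 0.0533
grasp_force: 0.0
```

```bash
python3 - <<'E'
from h import *
tool(.4475,.2690,.014,-1.463)
im,d=grab('top'); im2,d2=grab('scene')
a=torth('top',im,.035,np.arange(-.012,.083,.00025),np.arange(-.105,.0-.005,.00025))
b=cv2.resize(im2[165:265,200:300],(380,380),interpolation=cv2.INTER_CUBIC)
cv2.imwrite('pics/g4.png',np.hstack([a,b])[:,:,::-1]);print(a.shape)
# fork height from depth along its top
v,u=np.mgrid[0:384,0:512];P=pts('top',np.c_[u.ravel(),v.ravel()],d=d.ravel())
q=(P[:,:2]-O);tx=q@ex;ty=q@ey
for x in (0.,.01,.02,.03,.04,.05,.06,.07):
    m=(abs(tx-x)<.003)&(abs(ty+.0486)<(.006 if x>.012 else .009)); print(x,np.sort(P[m,2]).round(4)[[len(P[m])//4,len(P[m])//2]])
m=(abs(tx-.06)<.02)&(abs(ty-.02)<.02);print('foam',np.median(P[m,2]))
E
```

```text
t 12.32 p [0.448  0.2691 0.0613] q [ 0.54  0.42  1.98 -0.    0.74  1.99] head -1.457 zaxis [-0.001 -0.    -1.   ] F [-0.3 -0.   1. ] open 0.0533 g 0.0
now-frame d [-0.0005 -0.      0.0473] rz 0.006
(380, 400, 3)
0.0 [0.0292 0.0316]
0.01 [0.027  0.0342]
0.02 [0.0257 0.0271]
0.03 [0.026 0.027]
0.04 [0.034  0.0348]
0.05 [0.0351 0.0364]
0.06 [0.0337 0.041 ]
0.07 [0.0347 0.0353]
foam 0.03419080166558408
```

View pics/g4.png

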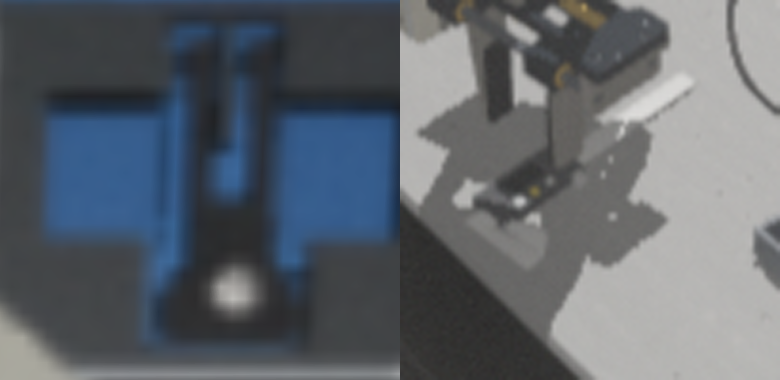

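The fork lies in its cutout (left panel, head at (230,300), tines at (195–260,45)), with its top at 35 mm, so it is home. In the right panel the gripper straddles the caliper body (530,190). Now I grasp it.

>>> step_arm(
  deltas=[
    [-0.17,-0.0005,0,0.03,0,0,0.006],
    [-0.17,0,0,0.017,0,0,0],
    [-0.17,0,0,0,0,0,0],
    [-0.17,0,0,0,0,0,0],
    [-0.17,0,0,0,0,0,0],
  ],
  newtons=50,
)

```text
time_s: 13.05
eef_pos: [0.448, 0.2693, 0.0149]
orientation: [-3.136, -0.169, -0.002]
wrist_force: [0.4, 0.9, -0.3]
opening: 0.0539
grasp_force: 0.0
```

>>> step_arm(
  deltas=[
    [0.7,0,0,0,0,0,0],
    [0.7,0,0,0,0,0,0],
    [0.7,0,0,0,0,0,0],
    [0.7,0,0,0,0,0,0],
    [0.7,0,0,0,0,0,0],
  ],
)

```text
time_s: 13.68
eef_pos: [0.4477, 0.2691, 0.0144]
orientation: [-3.137, -0.169, -0.001]
wrist_force: [0.2, 0.9, 5.7]
opening: 0.0333
grasp_force: 50.0
```

>>> step_arm(
  deltas=[
    [0.7,0,0,-0.02,0,0,0],
    [0.7,0,0,-0.04,0,0,0],
    [0.7,0,0,-0.04,0,0,0],
    [0.7,0,0,0,0,0,0],
    [0.7,-0.0042,0.039,0,0,0,0],
  ],
)

```text
time_s: 14.3
eef_pos: [0.4477, 0.2307, 0.1136]
orientation: [-3.136, -0.173, -0.001]
wrist_force: [0.6, -1.8, -1.7]
opening: 0.0329
grasp_force: 50.0
```

>>> step_arm(
  deltas=[
    [0.7,-0.0042,0.039,0,0,0,0],
    [0.7,-0.0042,0.039,0,0,0,0],
    [0.7,-0.0042,0.039,0,0,0,0],
    [0.7,-0.0042,0.039,0,0,0,0],
    [0.7,-0.0042,0.039,0,0,0,0],
  ],
)

```text
time_s: 14.92
eef_pos: [0.4464, 0.0323, 0.1126]
orientation: [3.137, 0.169, -0.004]
wrist_force: [-0.0, -0.2, -1.4]
opening: 0.0336
grasp_force: 50.0
```

>>> step_arm(
  deltas=[
    [0.7,-0.0042,0.039,0,0,0,0],
    [0.7,-0.0042,0.039,0,0,0,0],
    [0.7,0,0,0,0,0,-0.12],
    [0.7,0,0,0,0,0,-0.16],
    [0.7,0,0,0,0,0,-0.16],
  ],
)

```text
time_s: 15.55
eef_pos: [0.4464, -0.045, 0.1125]
orientation: [-3.022, -0.857, 0.004]
wrist_force: [0.3, 0.7, -2.1]
opening: 0.0332
grasp_force: 50.0
```

>>> step_arm(
  deltas=[
    [0.7,0,0,0,0,0,-0.16],
    [0.7,0,0,0,0,0,-0.16],
    [0.7,0,0,0,0,0,-0.16],
    [0.7,0,0,0,0,0,-0.16],
    [0.7,0,0,0,0,0,-0.16],
  ],
)

```text
time_s: 16.18
eef_pos: [0.4464, -0.0447, 0.1126]
orientation: [-2.448, -1.966, 0.003]
wrist_force: [0.5, 0.1, -1.6]
opening: 0.0329
grasp_force: 50.0
```

```bash
python3 - <<'E'
from h import *
tool(.6146,-.0447,.08,-.042)
E
```

```text
t 16.18 p [ 0.4464 -0.0447  0.1126] q [-0.1   0.24  2.1  -0.    0.81  0.11] head -0.218 zaxis [-0.003  0.    -1.   ] F [ 0.5  0.1 -1.6] open 0.0329 g 50.0
now-frame d [0.0364 0.1643 0.0321] rz -0.176
```

>>> step_arm(
  deltas=[
    [0.7,0,0,0,0,0,-0.176],
    [0.7,0.0018,0.042,0,0,0,0],
    [0.7,0.0018,0.042,0,0,0,0],
    [0.7,0.0018,0.042,0,0,0,0],
    [0.7,0.0018,0.042,0,0,0,0],
  ],
)

```text
time_s: 16.8
eef_pos: [0.6159, -0.0455, 0.1119]
orientation: [-2.272, -2.167, 0.003]
wrist_force: [0.5, -0.3, -1.2]
opening: 0.0333
grasp_force: 50.0
```

>>> step_arm(
  deltas=[
    [0.7,0,0,0.02,0,0,0],
    [0.7,0,0,0.02,0,0,0],
    [0.7,0,0,0.01,0,0,0],
    [0.7,0,0,0,0,0,0],
    [0.7,0,0,0,0,0,0],
  ],
)

```text
time_s: 17.42
eef_pos: [0.6159, -0.0456, 0.0646]
orientation: [2.273, 2.168, 0.001]
wrist_force: [0.4, -0.5, -1.6]
opening: 0.0332
grasp_force: 50.0
```

```bash
python3 - <<'E'
from h import *
tool(.6146,-.0447,.055,-.042)
im,d=grab('top'); im2,d2=grab('scene')
xs,ys=np.arange(-.085,.04,.0004),np.arange(-.115,.115,.0004)
# image a: caliper plane (body bottom ~z of held part); scene
z=read_state()['eef_pos'][2]-.0144
a=torth('top',im,z,xs,ys);b=torth('scene',im2,z,xs,ys);print(a.shape,z)
cv2.imwrite('pics/g5.png',np.vstack([a,b])[:600,:800,::-1])
E
```

```text
t 17.43 p [ 0.6159 -0.0456  0.0646] q [-0.08  0.53  1.77  0.    0.84 -0.03] head -0.047 zaxis [ 0.001 -0.    -1.   ] F [ 0.4 -0.5 -1.6] open 0.0332 g 50.0
now-frame d [ 0.0008 -0.0013  0.0096] rz -0.005
(313, 575, 3) 0.050532994452601745
```

View pics/g5.png

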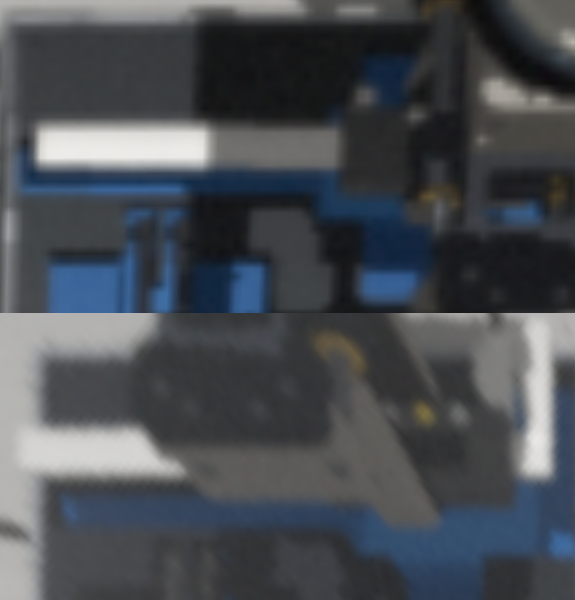

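The caliper is the right way round, with its bar parallel to the slot (top panel, bar end at col 37, rows 123–168). It sits about 2 mm too far toward the jaw end. I shift it and lower to just above the foam for a closer check.

>>> step_arm(
  deltas=[
    [0.7,0.002,-0.001,0.005,0,0,-0.004],
    [0.7,0,0,0.005,0,0,0],
    [0.7,0,0,0.002,0,0,0],
    [0.7,0,0,0,0,0,0],
    [0.7,0,0,0,0,0,0],
  ],
)

```text
time_s: 18.15
eef_pos: [0.615, -0.0435, 0.0521]
orientation: [2.269, 2.173, 0.0]
wrist_force: [-0.0, 0.2, -1.6]
opening: 0.0334
grasp_force: 50.0
```

```bash
python3 - <<'E'
from h import *
tool(.6146,-.0447,.0454,-.042)
im,d=grab('top'); im2,d2=grab('scene')
s=2.5
xs=np.arange(-.085,.035,.001/s)
z=.036
a=torth('top',im,z,xs,np.arange(-.115,.060,.001/s));b=torth('scene',im2,z,xs,np.arange(-.02,.115,.001/s))
C=np.zeros((600,800,3),np.uint8);C[:a.shape[0],:a.shape[1]]=a;C[300:300+b.shape[0],:b.shape[1]]=b
c=torth('top',im,z,xs,np.arange(-.02,.115,.001/s));C[300:300+c.shape[0],400:400+c.shape[1]]=c;print(a.shape,b.shape)
cv2.imwrite('pics/g6.png',C[:,:,::-1])
E
```

```text
t 18.15 p [ 0.615  -0.0435  0.0521] q [-0.07  0.54  1.78 -0.    0.82 -0.03] head -0.043 zaxis [ 0. -0. -1.] F [-0.   0.2 -1.6] open 0.0334 g 50.0
now-frame d [-0.0012 -0.0003  0.0067] rz -0.001
(300, 438, 3) (300, 338, 3)
```

View pics/g6.png

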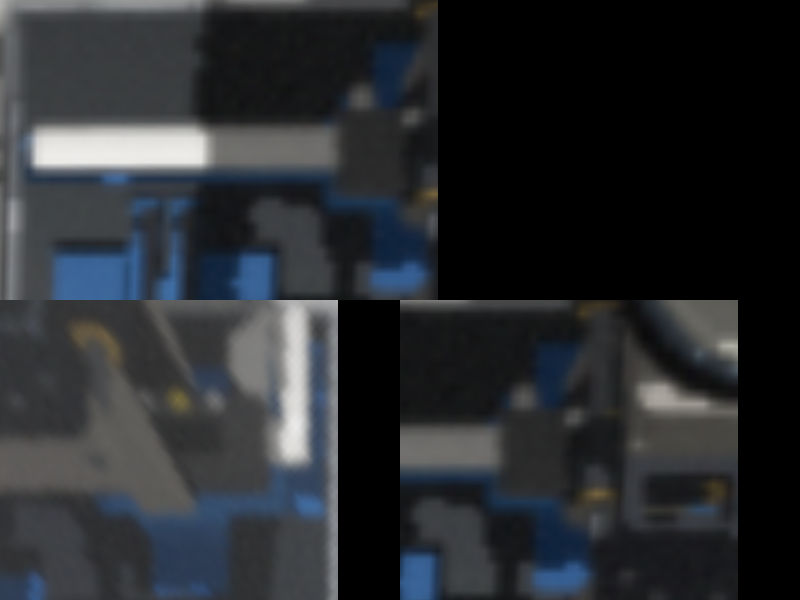

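Bar end at -103.9 mm against -103.8 expected. Both views put the body's x edge within 1 mm of target. I nudge it 0.7 mm and lower.

>>> step_arm(
  deltas=[
    [0.7,0,-0.0007,0.002,0,0,0],
    [0.7,0,0,0.002,0,0,0],
    [0.7,0,0,0.002,0,0,0],
    [0.7,0,0,0,0,0,0],
    [0.7,0,0,0,0,0,0],
  ],
)

```text
time_s: 18.88
eef_pos: [0.6142, -0.0435, 0.0461]
orientation: [2.269, 2.173, 0.0]
wrist_force: [-0.5, 0.7, -1.7]
opening: 0.0331
grasp_force: 50.0
```

>>> step_arm(
  deltas=[
    [0.7,0,0,0.002,0,0,0],
    [0.7,0,0,0.002,0,0,0],
    [0.7,0,0,0,0,0,0],
    [0.7,0,0,0,0,0,0],
    [0.7,0,0,0,0,0,0],
  ],
)

```text
time_s: 19.5
eef_pos: [0.6142, -0.0435, 0.0421]
orientation: [2.269, 2.173, 0.0]
wrist_force: [0.9, 1.0, -2.1]
opening: 0.0335
grasp_force: 50.0
```

No contact with the foam, so it is entering the cutout freely. Pressing down.

>>> step_arm(
  deltas=[
    [0.7,0,0,0.0015,0,0,0],
    [0.7,0,0,0.001,0,0,0],
    [0.7,0,0,0.001,0,0,0],
    [0.7,0,0,0,0,0,0],
    [0.7,0,0,0,0,0,0],
  ],
)

```text
time_s: 20.12
eef_pos: [0.6144, -0.0435, 0.0387]
orientation: [2.268, 2.173, 0.0]
wrist_force: [-1.1, 0.2, 4.3]
opening: 0.0334
grasp_force: 50.0
```

>>> step_arm(
  deltas=[
    [0.7,0,0,0.001,0,0,0],
    [0.7,0,0,0,0,0,0],
    [0.7,0,0,0.001,0,0,0],
    [0.7,0,0,0,0,0,0],
    [0.7,0,0,0,0,0,0],
  ],
)

```text
time_s: 20.75
eef_pos: [0.6144, -0.0435, 0.0373]
orientation: [2.268, 2.173, 0.0]
wrist_force: [-2.8, -0.4, 11.9]
opening: 0.0336
grasp_force: 50.0
```

>>> step_arm(
  deltas=[
    [0.7,0,0,0.001,0,0,0],
    [0.7,0,0,0,0,0,0],
    [0.7,0,0,0.0005,0,0,0],
    [0.7,0,0,0,0,0,0],
    [0.7,0,0,0,0,0,0],
  ],
)

```text
time_s: 21.38
eef_pos: [0.6144, -0.0435, 0.0373]
orientation: [2.268, 2.173, 0.0]
wrist_force: [-6.9, 0.6, 26.8]
opening: 0.033
grasp_force: 50.0
```

>>> step_arm(
  deltas=[
    [-0.09,0,0,-0.0025,0,0,0],
    [-0.09,0,0,0,0,0,0],
    [-0.09,0,0,0,0,0,0],
    [-0.09,0,0,-0.03,0,0,0],
    [-0.09,0,0,-0.03,0,0,0],
  ],
)

```text
time_s: 22.0
eef_pos: [0.6136, -0.0434, 0.0974]
orientation: [-2.268, -2.172, 0.002]
wrist_force: [0.2, 0.3, 0.0]
opening: 0.0505
grasp_force: 0.0
```

>>> step_arm(
  deltas=[
    [1,0,0,-0.03,0,0,0],
    [1,0,0,0,0,0,0],
    [1,0,-0.06,0,0,0,0],
    [1,0,-0.06,0,0,0,0],
    [1,0,-0.06,0,0,0,0],
  ],
)

```text
time_s: 22.62
eef_pos: [0.4315, -0.0355, 0.1261]
orientation: [-2.267, -2.172, 0.002]
wrist_force: [0.2, 0.5, 0.6]
opening: 0.0021
grasp_force: 0.0
```

```bash
python3 - <<'E'
from h import *
tool(.6146,-.0447,.08,-.042)
im,d=grab('top'); im2,_=grab('scene')
v,u=np.mgrid[0:384,0:512];P=pts('top',np.c_[u.ravel(),v.ravel()],d=d.ravel())
q=(P[:,:2]-O);tx=q@ex;ty=q@ey
for y in (.025,.035,.045,.055,.065,.075,.085):
    print(y,[float(np.median(P[(abs(tx-x)<.004)&(abs(ty-y)<.005),2]).round(4)) for x in(-.032,-.021,-.010)])
print('bar',[float(np.median(P[(abs(tx+.024)<.004)&(abs(ty-y)<.005),2]).round(4)) for y in(-.09,-.06,-.03,0)])
print('fork head',[float(np.median(P[(abs(tx-x)<.003)&(abs(ty+.0486)<.005),2]).round(4)) for x in (.04,.045,.05,.07)])
print('foam',np.median(P[(abs(tx-.06)<.015)&(abs(ty-.02)<.02),2]),np.median(P[(abs(tx+.07)<.01)&(abs(ty+.05)<.03),2]))
s=1.68
xs,ys=np.arange(-.09,.09,.001/s),np.arange(-.118,.118,.001/s)
a=np.hstack([torth(n,i,.035,xs,ys) for n,i in(('top',im),('scene',im2))]);print(a.shape)
cv2.imwrite('pics/g7.png',a[:,:,::-1])
E
```

```text
t 22.62 p [ 0.4315 -0.0355  0.1261] q [-0.09  0.19  2.12 -0.    0.83 -0.04] head -0.043 zaxis [-0.002  0.    -1.   ] F [0.2 0.5 0.6] open 0.0021 g 0.0
now-frame d [-0.0013  0.1834  0.0457] rz -0.001
0.025 [0.035, 0.0349, 0.035]
0.035 [0.0353, 0.0346, 0.0369]
0.045 [0.034, 0.0353, 0.036]
0.055 [0.0351, 0.0346, 0.0348]
0.065 [0.0345, 0.0363, 0.0354]
0.075 [0.0362, 0.0346, 0.0364]
0.085 [0.0338, 0.0348, 0.036]
bar [0.0293, 0.0305, 0.0301, 0.0286]
fork head [0.035, 0.0342, 0.0362, 0.0354]
foam 0.034271041756981924 0.034352265017046246
(303, 794, 3)
```

View pics/g7.png

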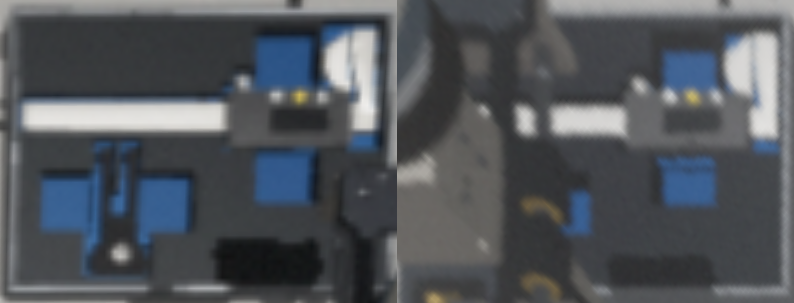

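Both parts lie in their cutouts: the caliper with its bar in the slot and its body top at 35 mm, and the fork at (120,215) with its top at 35 mm. Both heights match home, and the gripper is clear of everything. Handing in.

```bash
python3 -c "
from cell import *
print(job_done())"
```

```text
the job is handed in; nothing more can be done
None
```

I put the caliper and the fork into their cutouts, pressed both down to home height (tops measured at about 35 mm), let go and handed the job in at about 23 s; no verdict came back.

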